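# Slide the tall oiler bottle into its bench stall

## Robot

A 6-joint arm with a two-finger parallel gripper is mounted at the origin on the work surface. World frame = base frame: x ahead of the robot, y to its left, z up, the work surface at z = 0. Lengths are in m, angles in rad, forces in N, time in s.
With the tool pointing down it reaches from about 0.225 to 0.875 m from the base axis. Payload 3.4 kg.
Tool frame: the origin (TCP) lies at the very end of the fingers, on their centre line; the grasp point (between the pads) lies 19 mm behind it (manip.hold_point_z is the distance from the TCP to the grasp point, in m); z points along the fingers, y is the line along which they close (so a half turn about z gives the same grasp; the last joint's range is limited). The gripper opens to 85 mm and grips with 20 to 120 N. Pads are 22 mm wide; open, the fingers measure 114 mm over their backs; the gripper's body (76 mm by 85 mm) begins 54 mm behind the grasp point. The pads swing forward as they close: fully open they stand 13 mm farther back than shut.
Start: joints at [-1.405, 0.276, 1.505, -0, 1.361, -0.121], TCP at [0.163, -0.552, 0.231] pointing down, gripper open.
Joint ranges: [-2.89, 2.89], [-0.75, 2.08], [0.22, 2.7], [-1.18, 4.32], [0.11, 2.71], [-2.7, 2.7]. Speed limits (rad/s): [2.57, 2.57, 3.14, 3.14, 3.14, 3.14].

## Interface

Orientations are given as a unit quaternion [w, x, y, z].
In Python, from rig import readout, viewer, order, manip gives the robot as it stands. The module is installed in compiled form; this text tells all that it offers.
- The arm moves only by the tool send_rows, never from a script. Its arguments are lists of equal length, an entry for each row: "xyz": the shift along the world's x, y, z in m, a list of three; "delta_rot": the turn, a rotation vector about the world's x, y, z in degrees, a list of three. In form: {"xyz": [[tx, ty, tz], ...], "delta_rot": [[wx, wy, wz], ...]}. A call has 1 to 12 rows; each row shifts and turns the commanded pose from where the row before left it; what a row does not reach is not made up. A row lasts 1/10 s, in which the tool goes at most 50 mm and 8.59 degrees, less where a joint would pass 70% of its speed; a pose out of reach is approached as far as the arm can. A call with a gripper value outside its range is refused whole. "gripper" is the finger opening in m, from 0 to 0.0854, set as the call begins (left out, the last holds). The fingers move at their own pace and stop on an object; "force" is the grip in N (left out, the last holds). Time passes only in rows, so rows that do not move let the fingers close. It gives the time, the measured TCP pose, the force, the opening and the grip force at its end, in the units of the state.
- readout.get_state(): the state, without advancing time (a new reading comes with each control period).
- viewer.get_image(name): name is "scene" or "top" or "wrist"; returns a dict with "color" (400x640x3 uint8, red, green, blue), "depth" (400x640 float32, m along the optical axis (not along the pixel's ray), 0 where there is no reading), "K" (3x3 intrinsics, pixels), "camera_from_world" (4x4, takes a point from world to camera coordinates). Camera axes: x right, y up, looking along -z (the intrinsics and any distortion apply to the point x, -y, -z); pixel columns grow to the right and rows downward; lengths in m; the calibration is good to about 2 mm. A picture is of the moment at which its call begins.
- order.sign_off(): hands the job in; it is judged then, once.
The state is a dict: "clock": time; "qpos": joint angles; "qd": joint speeds; "effort": joint torques, N m; "position": TCP position; "ee_rot": TCP orientation; "contact_force": force on the tool from outside, world axes, zero at the start; "moment": the same for the moment, N m; "width": finger opening in m; "gripper_force": force on a finger pad.
Only numpy, scipy, OpenCV 4.12 (cv2) and the standard library are available. Lean on these libraries where they do the work, as an engineer would, in place of code of your own. Each camera call takes 0.05 s, during which the arm holds its last target. There are 200 camera calls.

## Task

Put the tall oiler bottle back in its place: push it low on its body so that it slides across the bench, standing upright all the way, into the open end of the low three-sided steel stall, until it stands against the stall's back wall. Only push it: do not lift it or let it tip, and leave the keypad, the lock pawl and the grommet where they lie.

Things in the scene. Friction and masses are not known exactly. Their poses are not given: they have to be found in the camera images.
- oiler: loose plastic oiler bottle standing on the bench, 200 mm high, 0.17 to 0.38 kg: white round body, 48 mm diameter, straight up to 100 mm, shoulder to 22 mm diameter at 122 mm, black 26 mm collar and thin black nozzle above. Origin at the centre of its underside, z up. A few newtons low down slide it; pushed high (even by a gripper body overhanging the fingers) it tips, so lean the tool back from it.
- stall: fixed steel stall: two side walls and a back wall, 35 mm high, 6 mm thick; no floor, open at the top and the -x end. Origin on the bench, x points from the open end to the back wall. Inside y is -42 to +42 mm; open end at x = -35, back wall's inner face at x = +35 mm (bottle home at x = +11). Its x points to the robot's left within 18 degrees; the bottle starts 120 to 180 mm before it, up to 40 mm aside.
- keypad: loose red plastic keypad lying flat, 70 mm (x) by 100 mm (y) by 19 mm high with its keys; origin at the centre of its underside; bystander
- pawl: loose bronze lock pawl lying flat, about 62 mm long (x from -31 to +31 mm), up to 26 mm wide, 10 mm high; origin on the bench near its middle; bystander
- grommet: loose black rubber grommet lying flat, a ring of 30 mm outer and 14 mm inner diameter, 9 mm high; origin at the centre of its underside; bystander
- vise: bench vise bolted down, green jaws holding a steel hinge bracket, 149 mm high, 85 mm (x), reaching from y = -65 to +135 mm (the handle bar, 126 mm along x, is at y = 125 mm); origin at the centre of its foot on the bench; fixed, not part of the work
Mind the look-alikes: they are no part of the job. Of the things like the oiler, leave any that is purple or turquoise; of the rest the smaller one is meant.

How it is judged:
By the outcome, as a careful person would: the job done as asked, in the order asked, and still so for the second after the job is handed in, with the robot touching nothing.
It also fails if it takes over 48 s, if anything falls off the work surface, if the arm or the gripper's body presses on something with over 40 N, if the wrist force passes 120 N, or if a joint passes its speed limit or range.

## Working session

There is one attempt and no reset: what is moved stays moved. The work goes in short steps, Python scripts to look and compute and a tool call to move; the robot and the scene stay as the last step left them, time stands still between calls to the robot, and variables do not carry over. Pictures are saved under pics/ and viewed, at most 10 in all, crops included, and the job is handed in when it is done.

Besides the shell and the picture viewer there is one more tool, called after "Request:" by a JSON object that holds its "method" and its "body", one argument or row to a line. send_rows: Moves the arm, as the interface text tells. Its arguments: {"type":"object","properties":{"xyz":{"type":"array"},"delta_rot":{"type":"array"},"gripper":{"type":"number"},"force":{"type":"number"}},"required":["xyz","delta_rot"]}

```bash
mkdir -p pics; cat > h.py <<'E'
import numpy as np, cv2
from rig import readout, viewer, order, manip
def pts(im):
    d=im["depth"];K=im["K"];v,u=np.mgrid[:d.shape[0],:d.shape[1]]
    c=np.stack([(u-K[0,2])/K[0,0]*d,-(v-K[1,2])/K[1,1]*d,-d],-1)
    T=np.linalg.inv(im["camera_from_world"]);return c@T[:3,:3].T+T[:3,3]
def ray(im,u,v,z):
    K=im["K"];T=np.linalg.inv(im["camera_from_world"])
    r=T[:3,:3]@np.array([(u-K[0,2])/K[0,0],-(v-K[1,2])/K[1,1],-1]);o=T[:3,3]
    return o+r*(z-o[2])/r[2]
def save(im,n): cv2.imwrite(f"pics/{n}.png",im["color"][...,::-1])
E
python3 - <<'E'
from h import *
for n in("scene","top"):
    im=viewer.get_image(n);save(im,n);np.savez(n+".npz",**im)
    print(n,np.linalg.inv(im["camera_from_world"]).round(3).tolist(),im["K"].round(1).tolist())
print(readout.get_state())
E
```

```text
scene [[0.56, -0.656, 0.506, 1.162], [0.829, 0.444, -0.341, -0.294], [-0.001, 0.61, 0.792, 0.95], [0.0, 0.0, 0.0, 1.0]] [[493.6, 0.0, 323.6], [0.0, 493.6, 200.4], [0.0, 0.0, 1.0]]
top [[-0.008, 0.998, -0.063, 0.471], [-1.0, -0.007, 0.017, 0.106], [0.017, 0.063, 0.998, 1.206], [0.0, 0.0, 0.0, 1.0]] [[508.7, 0.0, 320.1], [0.0, 508.7, 199.6], [0.0, 0.0, 1.0]]
{'clock': 0.1, 'qpos': array([-1.40497105e+00,  2.76520756e-01,  1.50600010e+00, -9.88338381e-07,
        1.36073313e+00, -1.20988447e-01]), 'qd': array([-0.00061071, -0.00151882, -0.00201409, -0.00029182,  0.00061647,
        0.00263738]), 'effort': array([ 1.77231817e-03, -4.17701232e+01, -2.46404779e+01, -1.04214866e-04,
        5.80147360e-03,  1.17317850e-05]), 'position': array([ 0.16258713, -0.55103415,  0.23053507]), 'ee_rot': array([-8.30444673e-04,  9.89734491e-01,  1.42915878e-01, -1.91037129e-05]), 'contact_force': array([0.48362552, 0.02128026, 0.06735972]), 'moment': array([-0.03783601,  0.01461573, -0.02455084]), 'gripper_force': 0.0, 'width': 0.08534049370860698}
```

View pics/scene.png

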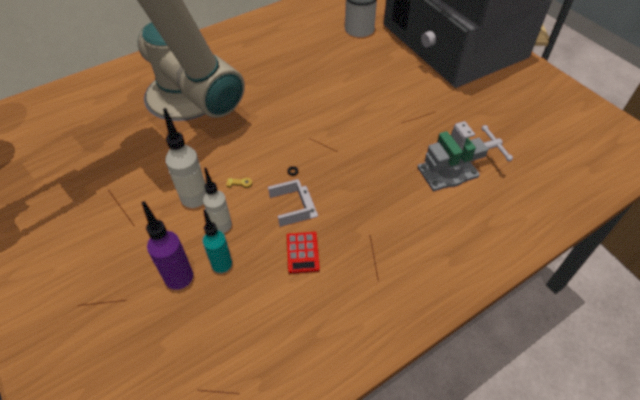

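View pics/top.png

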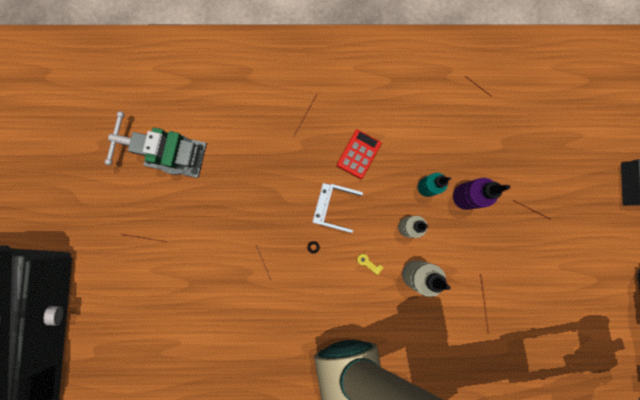

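The scene view shows four candidates: purple (172,255), turquoise (217,248), large white (187,175) and small white (216,208). The small white one, top view (412,227), fits the description. The stall is at top (338,207), opening to image right (-y).

```bash
python3 - <<'E'
from h import *
T=dict(np.load("top.npz"));S=dict(np.load("scene.npz"))
def near(n,xy,r,lo,hi):
    p=pts(n).reshape(-1,3);return p[(np.hypot(p[:,0]-xy[0],p[:,1]-xy[1])<r)&(p[:,2]>lo)&(p[:,2]<hi)]
for nm,u,v in(("white",410,227),("big",417,273),("turq",430,185),("purple",468,197)):
    g=ray(T,u,v,.08)[:2]
    for im in(T,S):
        b=near(im,g,.045,.03,.09); a=near(im,g,.05,.012,.5)
        if len(b)<10: print(nm,"few",g);continue
        f=lambda q:np.hypot(b[:,0]-q[0],b[:,1]-q[1])-q[2]
        from scipy.optimize import least_squares
        q=least_squares(f,[*g,.025],loss="soft_l1",f_scale=.002).x
        print(nm,len(b),q.round(4),"top z",np.percentile(a[:,2],99).round(3))
# stall
p=pts(T); reg=np.zeros(p.shape[:2],bool); reg[178:240,308:368]=1
for nm,im in(("T",T),("S",S)):
    c=ray(T,338,208,.035)[:2]
    s=near(im,c,.075,.028,.042);print(nm,len(s),s.mean(0).round(4),np.percentile(s[:,2],[5,50,95]).round(4))
    r=cv2.minAreaRect((s[:,:2]*1000).astype(np.float32));print(r,cv2.boxPoints(r).round(1).tolist())
for nm,u,v,z in(("keypad",360,154,.019),("pawl",370,264,.01),("grommet",313,247,.009)):print(nm,ray(T,u,v,z).round(3))
im=S["color"][150:290,120:340];cv2.imwrite("pics/crop.png",cv2.resize(im[...,::-1],None,fx=3,fy=3))
E
```

```text
white 97 [ 0.4805 -0.1227  0.0242] top z 0.2
white 326 [ 0.4811 -0.1234  0.0236] top z 0.197
big 142 [ 0.3689 -0.1398  0.0342] top z 0.284
big 425 [ 0.3693 -0.1408  0.0339] top z 0.277
turq 132 [ 0.5757 -0.1699  0.0241] top z 0.2
turq 367 [ 0.5758 -0.171   0.024 ] top z 0.196
purple 200 [ 0.5524 -0.2617  0.0321] top z 0.266
purple 257 [ 0.5538 -0.2614  0.0302] top z 0.262
T 278 [0.5294 0.0479 0.0357] [0.0321 0.0356 0.0392]
((525.3125610351562, 36.88651657104492), (75.63954162597656, 96.19684600830078), 74.4787368774414) [[468.79998779296875, 13.300000190734863], [561.5, -12.399999618530273], [581.7999877929688, 60.5], [489.1000061035156, 86.19999694824219]]
S 318 [0.5304 0.0434 0.0335] [0.0289 0.0338 0.037 ]
((525.6024780273438, 35.53990936279297), (76.3648910522461, 101.22891998291016), 74.36114501953125) [[466.6000061035156, 12.399999618530273], [564.0999755859375, -14.899999618530273], [584.5999755859375, 58.70000076293945], [487.20001220703125, 86.0]]
keypad [ 0.652 -0.009  0.019]
pawl [ 0.394 -0.03   0.01 ]
grommet [0.435 0.103 0.009]
```

View pics/crop.png

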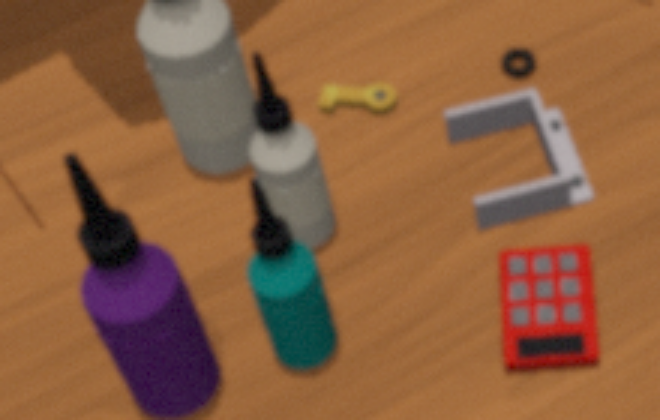

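The crop confirms it: the small white oiler is at (285,190) in the crop, between the turquoise and large white bottles, with the stall at (520,160). Bottle is at about (0.481,-0.123). Stall axis u is about (0.268,0.963), and home is about (0.5275,0.044), nearly straight ahead. The big bottle lies under the forearm's sweep, so I'll learn the arm's link lengths from a few safe, high poses.

Request:
{"method": "send_rows", "body": {
  "xyz": [
    [0.02,0.01,0.04],
    [0.02,0.01,0.04],
    [0.02,0.01,0.04],
    [0,0,0],
    [0,0,0]
  ],
  "delta_rot": [
    [0,0,6],
    [0,0,6],
    [0,0,6],
    [0,0,0],
    [0,0,0]
  ]
}}

```text
clock: 0.6
position: [0.2231, -0.5215, 0.352]
ee_rot: [0.001, 0.955, 0.296, -0.0]
contact_force: [0.5, -0.1, -0.8]
width: 0.0855
gripper_force: 0.0
```

```bash
cat > log.py <<'E'
import json;from h import *
s=readout.get_state();open("log.txt","a").write(json.dumps({k:np.asarray(s[k]).tolist() for k in("qpos","position","ee_rot")})+"\n")
print(s["clock"],s["qpos"].round(3),s["position"].round(4),s["ee_rot"].round(3))
E
python3 log.py
```

```text
0.6 [-1.289  0.221  1.288 -0.     1.63  -0.32 ] [ 0.2231 -0.5215  0.352 ] [ 0.001  0.955  0.296 -0.   ]
```

Request:
{"method": "send_rows", "body": {
  "xyz": [
    [0.04,0.02,0],
    [0.04,0.02,0],
    [0,0,0],
    [0,0,0]
  ],
  "delta_rot": [
    [-8,2,0],
    [-8,2,0],
    [-6,2,0],
    [0,0,0]
  ]
}}

```text
clock: 1.0
position: [0.303, -0.4772, 0.348]
ee_rot: [0.164, 0.936, 0.294, -0.107]
contact_force: [-0.4, -0.4, -0.9]
width: 0.0858
gripper_force: 0.0
```

```bash
python3 log.py
```

```text
1.0 [-0.932  0.095  1.52  -0.322  1.291  0.084] [ 0.303  -0.4772  0.348 ] [ 0.164  0.936  0.294 -0.107]
```

Request:
{"method": "send_rows", "body": {
  "xyz": [
    [0.02,0.02,0],
    [0.02,0.02,0],
    [0,0,0],
    [0,0,0],
    [0,0,0],
    [0,0,0]
  ],
  "delta_rot": [
    [8,-2,0],
    [8,-2,0],
    [8,-2,0],
    [8,0,0],
    [8,0,0],
    [0,0,0]
  ]
}}

```text
clock: 1.6
position: [0.3408, -0.4467, 0.346]
ee_rot: [-0.153, 0.943, 0.29, 0.047]
contact_force: [-0.3, -0.0, -1.3]
width: 0.0859
gripper_force: 0.0
```

```bash
python3 log.py
```

```text
1.6 [-1.131  0.373  1.129  0.144  1.929 -0.127] [ 0.3408 -0.4467  0.346 ] [-0.153  0.943  0.29   0.047]
```

```bash
cat > fk.py <<'E'
import numpy as np
from scipy.spatial.transform import Rotation as R
from scipy.optimize import least_squares
def fk(q,p,full=False):
    d1,a0,L1,L2,b,Lt=p
    A=R.from_euler("z",q[0]);B=A*R.from_euler("y",q[1]);C=B*R.from_euler("y",q[2]);D=C*R.from_euler("ZY",[q[3],q[4]])
    sh=A.apply([a0,0,d1]);el=sh+B.apply([0,0,L1]);w=el+C.apply([b,0,L2]);t=w+D.apply([0,0,Lt])
    return (sh,el,w,t) if full else t
E
python3 - <<'E'
from fk import *;import json
D=[json.loads(l) for l in open("log.txt")]
D.append(dict(qpos=[-1.40497,.27652,1.506,0,1.36073,-.12099],position=[.16259,-.55103,.23053]))
f=lambda p:np.concatenate([fk(d["qpos"],p)-d["position"] for d in D])
s=least_squares(f,[.3,0,.4,.4,0,.25]);print(s.x.round(4),(f(s.x)*1000).round(2));np.save("fk.npy",s.x)
for d in D: print([x.round(3).tolist() for x in fk(d["qpos"],s.x,True)])
# tool axis check incl j6
for d in D[:3]:
    q=d["qpos"];M=R.from_euler("zyy",[0,0,0]);M=R.from_euler("z",q[0])*R.from_euler("y",q[1]+q[2])*R.from_euler("ZYZ",q[3:6])
    w,x,y,z=d["ee_rot"];print((M.inv()*R.from_quat([x,y,z,w])).as_rotvec(degrees=True).round(2))
E
```

```text
[0.1587 0.0377 0.4692 0.4192 0.0203 0.2682] [-67.24 -17.21   1.58 -32.49 -23.57  -8.77 -73.59 -36.91   3.72 -68.36
 -11.98   3.47]
[[0.01, -0.036, 0.159], [0.039, -0.135, 0.616], [0.156, -0.538, 0.622], [0.156, -0.539, 0.354]]
[[0.022, -0.03, 0.159], [0.049, -0.066, 0.626], [0.298, -0.402, 0.587], [0.27, -0.501, 0.339]]
[[0.016, -0.034, 0.159], [0.089, -0.189, 0.596], [0.267, -0.568, 0.604], [0.267, -0.484, 0.35]]
[[0.006, -0.037, 0.159], [0.027, -0.163, 0.61], [0.094, -0.563, 0.502], [0.094, -0.563, 0.234]]Traceback (most recent call last):
  File "<stdin>", line 9, in <module>
  File "scipy/spatial/transform/_rotation.pyx", line 1423, in scipy.spatial.transform._rotation.Rotation.from_euler
ValueError: Expected consecutive axes to be different, got zyy
```

```bash
sed -i 's/d1,a0,L1,L2,b,Lt=p/d1,a0,L1,L2,b,Lt,c,e=p/; s/C.apply(\[b,0,L2\])/C.apply([b,c,L2])/; s/D.apply(\[0,0,Lt\])/D.apply([0,e,Lt])/' fk.py
python3 - <<'E'
from fk import *;import json
D=[json.loads(l) for l in open("log.txt")]
D.append(dict(qpos=[-1.40497,.27652,1.506,0,1.36073,-.12099],position=[.16259,-.55103,.23053]))
f=lambda p:np.concatenate([fk(d["qpos"],p)-d["position"] for d in D])
s=least_squares(f,[.3,0,.4,.4,0,.25,0.07,0]);print(s.x.round(4),(f(s.x)*1000).round(2));np.save("fk.npy",s.x)
for d in D[:3]:
    q=d["qpos"];M=R.from_euler("z",q[0])*R.from_euler("y",q[1]+q[2])*R.from_euler("ZYZ",q[3:6])
    w,x,y,z=d["ee_rot"];print((M.inv()*R.from_quat([x,y,z,w])).as_rotvec(degrees=True).round(2))
E
```

```text
[ 0.1368 -0.      0.6297  0.4211  0.0604  0.3645  0.0694 -0.    ] [ 0. -0.  0.  0.  0. -0.  0.  0. -0. -0. -0.  0.]
[-0.  0. 90.]
[-0.  0. 90.]
[-0. -0. 90.]
```

```bash
cat > ik.py <<'E'
from fk import *
P=np.load("fk.npy")
def Rq(q): return R.from_euler("z",q[0])*R.from_euler("y",q[1]+q[2])*R.from_euler("ZYZ",[q[3],q[4],q[5]+np.pi/2])
lo=np.array([-2.89,-.75,.22,-1.18,.11,-2.7]);hi=np.array([2.89,2.08,2.7,4.32,2.71,2.7])
def ik(pos,Rt,q0):
    f=lambda q:np.r_[fk(q,P)-pos,.3*(Rt.inv()*Rq(q)).as_rotvec()]
    s=least_squares(f,np.clip(q0,lo+.01,hi-.01),bounds=(lo,hi));return s.x,np.abs(s.fun).max()
u=np.array([.268,.963,0]);u/=np.linalg.norm(u);v=np.array([u[1],-u[0],0])
def target(tilt,ydir):
    a=np.radians(tilt);z=np.sin(a)*u-np.cos(a)*np.array([0,0,1]);x=np.cross(ydir,z)
    if abs(ydir@z)>1e-6: x=-v if ydir@u<0 else v; 
    y=np.cross(z,x);return R.from_matrix(np.c_[x,y,z])
def seg(a,b,c,d):
    t=np.linspace(0,1,60);A=a+t[:,None]*(b-a);B=c+t[:,None]*(d-c);return np.linalg.norm(A[:,None]-B[None],axis=2).min()
E
python3 - <<'E'
from ik import *
bot=np.array([.4808,-.123,0]);q0=np.array([-1.131,.373,1.129,.144,1.929,-.127])
for name,yd,tilt,back in(("nest+",v,30,.035),("nest-",-v,30,.035),("nest+",v,35,.035),("line",u,0,.082),("line-",-u,0,.082),("line-",-u,12,.082)):
    q=q0
    for s in(-.15,-.02,.05,.1,.173):
        for z in(.30,.012) if s==-.15 else (.012,):
            p=bot+u*(s-back)+[0,0,z];q,e=ik(p,target(tilt,yd),q)
            sh,el,w,t=fk(q,P,True);off=Rq(q)  # lateral offset at elbow
            c=R.from_euler("z",q[0]).apply([0,.0694,0]);B=np.array([.369,-.14,0])
            out=[]
            for zt,nm in((.284,"tip"),(.17,"sh")):
                out.append(min(seg(el+c,w,B,B+[0,0,zt]),seg(el,w-c,B,B+[0,0,zt])))
            hand=seg(w,t,B,B+[0,0,.17]),seg(w,t,np.array([.553,-.2615,0]),np.array([.553,-.2615,.17])),seg(w,t,np.array([.576,-.17,0]),np.array([.576,-.17,.2]))
            print(name,tilt,s,z,round(e,4),q.round(2),w.round(2),"fore",np.round(out,3),"hand",np.round(hand,3))
E
```

```text
nest+ 30 -0.15 0.3 0.0 [-1.01  0.32  1.39  0.39  1.78 -0.72] [ 0.38 -0.48  0.62] fore [0.434 0.537] hand [0.216 0.183 0.22 ]
nest+ 30 -0.15 0.012 0.0 [-1.01  0.58  1.76  0.41  1.2  -0.96] [ 0.38 -0.48  0.33] fore [0.307 0.368] hand [0.173 0.128 0.195]
nest+ 30 -0.02 0.012 0.0 [-0.83  0.51  1.91  0.51  1.07 -0.88] [ 0.42 -0.35  0.33] fore [0.211 0.268] hand [0.104 0.107 0.11 ]
nest+ 30 0.05 0.012 0.0 [-0.71  0.49  1.97  0.57  1.   -0.83] [ 0.44 -0.28  0.33] fore [0.161 0.224] hand [0.103 0.112 0.104]
nest+ 30 0.1 0.012 0.0 [-0.62  0.48  2.    0.61  0.96 -0.78] [ 0.45 -0.24  0.33] fore [0.131 0.201] hand [0.105 0.131 0.104]
nest+ 30 0.173 0.012 0.0 [-0.48  0.47  2.02  0.68  0.9  -0.7 ] [ 0.47 -0.17  0.33] fore [0.112 0.188] hand [0.131 0.175 0.113]
nest- 30 -0.15 0.3 0.0 [-1.01  0.32  1.39  0.39  1.78  2.42] [ 0.38 -0.48  0.62] fore [0.434 0.537] hand [0.216 0.183 0.22 ]
nest- 30 -0.15 0.012 0.0 [-1.01  0.58  1.76  0.41  1.2   2.18] [ 0.38 -0.48  0.33] fore [0.307 0.368] hand [0.173 0.128 0.195]
nest- 30 -0.02 0.012 0.0 [-0.83  0.51  1.91  0.51  1.07  2.26] [ 0.42 -0.35  0.33] fore [0.
[... 2723 characters left out ...]
.23] [ 0.4  -0.42  0.66] fore [0.439 0.546] hand [0.249 0.205 0.257]
line- 12 -0.15 0.012 0.0 [-0.93  0.49  1.8   0.2   0.99 -2.35] [ 0.4  -0.42  0.37] fore [0.278 0.344] hand [0.212 0.159 0.236]
line- 12 -0.02 0.012 0.0 [-0.73  0.43  1.92  0.24  0.89 -2.19] [ 0.43 -0.29  0.37] fore [0.186 0.259] hand [0.117 0.107 0.133]
line- 12 0.05 0.012 0.0 [-0.6   0.41  1.96  0.26  0.85 -2.09] [ 0.45 -0.23  0.37] fore [0.147 0.232] hand [0.103 0.117 0.105]
line- 12 0.1 0.012 0.0 [-0.51  0.4   1.98  0.28  0.83 -2.  ] [ 0.47 -0.18  0.37] fore [0.134 0.224] hand [0.107 0.144 0.104]
line- 12 0.173 0.012 0.0 [-0.36  0.4   1.98  0.29  0.8  -1.87] [ 0.48 -0.11  0.37] fore [0.129 0.221] hand [0.145 0.199 0.125]
```

```bash
python3 - <<'E'
from ik import *
w,x,y,z=-0.153,0.943,0.29,0.047
C=R.from_quat([x,y,z,w]);T=target(36,v)
print((T*C.inv()).as_rotvec(degrees=True)); print(T.as_matrix().round(3))
E
```

```text
[ 12.33128203 -27.11128707  34.6228797 ]
[[ 0.217  0.963  0.158]
 [ 0.779 -0.268  0.566]
 [ 0.588  0.    -0.809]]
```

Request:
{"method": "send_rows", "body": {
  "xyz": [
    [0.015,0.025,0],
    [0.015,0.025,0],
    [0.015,0.025,0],
    [0.015,0.025,-0.03],
    [0.015,0.025,-0.03],
    [0.014,0.022,-0.03],
    [0,0,-0.03],
    [0,0,-0.03],
    [0,0,-0.03],
    [0,0,0]
  ],
  "delta_rot": [
    [2.06,-4.52,5.77],
    [2.06,-4.52,5.77],
    [2.06,-4.52,5.77],
    [2.06,-4.52,5.77],
    [2.06,-4.52,5.77],
    [2.06,-4.52,5.77],
    [0,0,0],
    [0,0,0],
    [0,0,0],
    [0,0,0]
  ],
  "gripper": 0.024
}}

```text
clock: 2.6
position: [0.4296, -0.2928, 0.1684]
ee_rot: [-0.186, 0.757, 0.576, 0.247]
contact_force: [-0.8, -0.5, 0.9]
width: 0.0241
gripper_force: 0.0
```

```bash
python3 - <<'E'
from h import *
from ik import target,v,u,R
s=readout.get_state();w,x,y,z=s["ee_rot"];C=R.from_quat([x,y,z,w])
print(s["clock"],s["position"],s["width"],s["qpos"].round(2),(target(36,v)*C.inv()).as_rotvec(degrees=True).round(2))
a=viewer.get_image("wrist");save(a,"w1");b=viewer.get_image("scene");save(b,"s1")
cv2.imwrite("pics/c1.png",np.hstack([a["color"],b["color"]])[::1,:,::-1][:, :][...,:] if 0 else cv2.resize(np.vstack([a["color"],b["color"]])[...,::-1],(480,600)))
E
```

```text
2.6 [ 0.42960731 -0.29282684  0.16837467] 0.024056065081014832 [-1.04  0.44  1.59  0.44  1.57 -0.88] [ 0.07  0.21 -0.08]
```

View pics/c1.png

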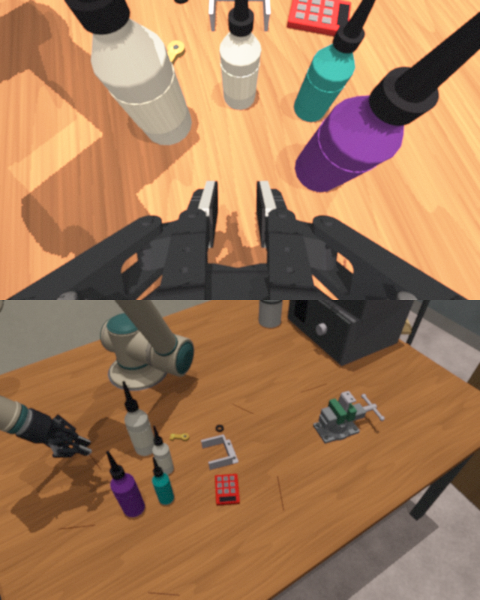

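The wrist view shows the oiler at (240,75) centred between the fingertips (210/265,210), with the stall beyond at (238,15). The corridor is clear. I'll go low and approach.

Request:
{"method": "send_rows", "body": {
  "xyz": [
    [0,0,-0.035],
    [0,0,-0.035],
    [0.004,-0.001,-0.035],
    [0,0,-0.03],
    [0,0,-0.013],
    [0,0,0],
    [0,0,0]
  ],
  "delta_rot": [
    [0,0,0],
    [0,0,0],
    [0,0,0],
    [0,0,0],
    [0,0,0],
    [0,0,0],
    [0,0,0]
  ]
}}

```text
clock: 3.4
position: [0.4364, -0.2965, 0.0249]
ee_rot: [-0.181, 0.756, 0.578, 0.248]
contact_force: [0.1, -0.0, -0.1]
width: 0.024
gripper_force: 0.0
```

Request:
{"method": "send_rows", "body": {
  "xyz": [
    [0.004,0.0145,0],
    [0.008,0.029,0],
    [0.008,0.029,0],
    [0.006,0.021,0],
    [0.0035,0.0125,0],
    [0,0,0],
    [0,0,0]
  ],
  "delta_rot": [
    [0,0,0],
    [0,0,0],
    [0,0,0],
    [0,0,0],
    [0,0,0],
    [0,0,0],
    [0,0,0]
  ]
}}

```text
clock: 4.1
position: [0.4656, -0.1902, 0.0238]
ee_rot: [-0.182, 0.756, 0.578, 0.247]
contact_force: [-0.2, -1.1, -0.6]
width: 0.024
gripper_force: 0.0
```

```bash
cat > chk.py <<'E'
import sys;from h import *
from scipy.optimize import least_squares
u=np.array([.268,.963]);v=np.array([u[1],-u[0]]);O=np.array([.5246,.0333])
s=readout.get_state();print(s["clock"],s["position"].round(4),s["contact_force"].round(2))
im=viewer.get_image("scene");p=pts(im);g=np.array(eval(sys.argv[1]));c=im["color"].astype(int)
m=(np.hypot(p[...,0]-g[0],p[...,1]-g[1])<.04)&(p[...,2]>.045)&(p[...,2]<.095)&(c.min(-1)>90)&(np.ptp(c,axis=-1)<60)
b=p[m];q=least_squares(lambda q:np.hypot(b[:,0]-q[0],b[:,1]-q[1])-.024,g,loss="soft_l1",f_scale=.002).x
hi=b[b[:,2]>.075].mean(0)-b[b[:,2]<.065].mean(0)
print(len(b),"bottle",q.round(4),"stall frame x,-y",((q-O)@u).round(4),((q-O)@v).round(4),"tcp",((s["position"][:2]-O)@u).round(4),((s["position"][:2]-O)@v).round(4),"lean",hi.round(4))
a=viewer.get_image("wrist");cv2.imwrite(f"pics/{sys.argv[2]}.png",cv2.resize(np.vstack([a["color"],im["color"]])[...,::-1],(480,600)))
E
python3 chk.py "[.481,-.123]" c2
```

```text
4.1 [ 0.4656 -0.1902  0.0238] [-0.25 -1.1  -0.59]
249 bottle [ 0.4806 -0.1236] stall frame x,-y -0.1629 -0.0004 tcp -0.231 0.0031 lean [-0.0018 -0.0006  0.0292]
```

View pics/c2.png

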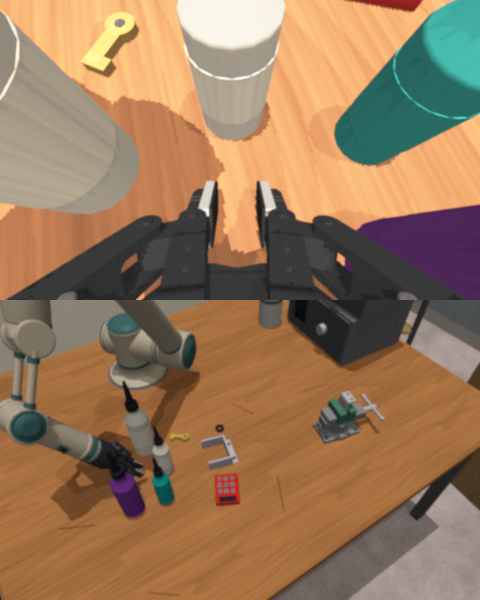

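The wrist view shows the bottle base at (235,120), almost centred between the tips (238,200). I'll shift 3 mm, lower slightly and start pushing gently.

Request:
{"method": "send_rows", "body": {
  "xyz": [
    [-0.003,0.001,-0.009],
    [0.0027,0.0096,0],
    [0.0027,0.0096,0],
    [0.0011,0.0039,0],
    [0.0011,0.0039,0],
    [0.0011,0.0039,0],
    [0.0011,0.0039,0],
    [0.0011,0.0039,0],
    [0.0011,0.0039,0],
    [0.0011,0.0039,0],
    [0,0,0],
    [0,0,0]
  ],
  "delta_rot": [
    [0,0,0],
    [0,0,0],
    [0,0,0],
    [0,0,0],
    [0,0,0],
    [0,0,0],
    [0,0,0],
    [0,0,0],
    [0,0,0],
    [0,0,0],
    [0,0,0],
    [0,0,0]
  ]
}}

```text
clock: 5.4
position: [0.4752, -0.1418, 0.0144]
ee_rot: [-0.183, 0.756, 0.578, 0.247]
contact_force: [0.7, -0.6, -0.0]
width: 0.0237
gripper_force: 0.0
```

```bash
python3 chk.py "[.482,-.118]" c3
```

```text
5.4 [ 0.4752 -0.1418  0.0144] [ 0.67 -0.62 -0.  ]
268 bottle [ 0.4827 -0.1165] stall frame x,-y -0.1555 -0.0002 tcp -0.1819 -0.0006 lean [-0.0012 -0.0011  0.0292]
```

View pics/c3.png

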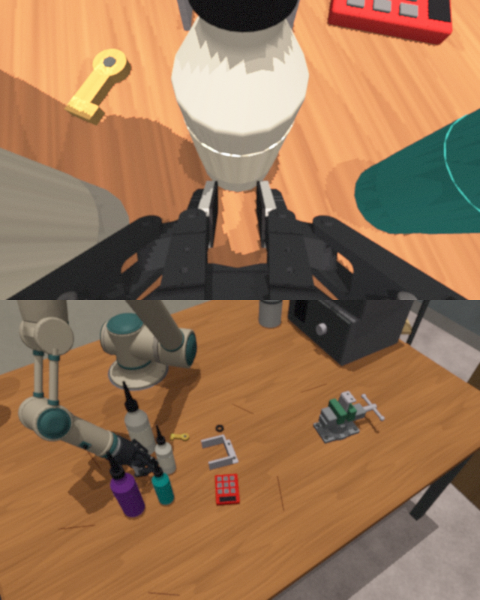

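The bottle (240,110 in the wrist view) is nested against both tips, has slid 7 mm and is still upright. I'll keep pushing.

Request:
{"method": "send_rows", "body": {
  "xyz": [
    [0.001,0.0037,0],
    [0.0016,0.0058,0],
    [0.0019,0.0067,0],
    [0.0019,0.0067,0],
    [0.0019,0.0067,0],
    [0.0019,0.0067,0],
    [0.0019,0.0067,0],
    [0.0019,0.0067,0],
    [0.0019,0.0067,0],
    [0.0016,0.0058,0],
    [0.001,0.0037,0],
    [0,0,0]
  ],
  "delta_rot": [
    [0,0,0],
    [0,0,0],
    [0,0,0],
    [0,0,0],
    [0,0,0],
    [0,0,0],
    [0,0,0],
    [0,0,0],
    [0,0,0],
    [0,0,0],
    [0,0,0],
    [0,0,0]
  ]
}}

```text
clock: 6.7
position: [0.4937, -0.0753, 0.0145]
ee_rot: [-0.183, 0.756, 0.578, 0.247]
contact_force: [0.7, 0.3, -0.4]
width: 0.024
gripper_force: 0.0
```

```bash
python3 chk.py "[.501,-.048]" c4
```

```text
6.7 [ 0.4937 -0.0753  0.0145] [ 0.68  0.34 -0.44]
271 bottle [ 0.5008 -0.0498] stall frame x,-y -0.0864 -0.0006 tcp -0.1129 -0.0006 lean [-0.0007  0.001   0.0299]
```

Request:
{"method": "send_rows", "body": {
  "xyz": [
    [0.001,0.0037,0],
    [0.0016,0.0058,0],
    [0.0019,0.0067,0],
    [0.0019,0.0067,0],
    [0.0019,0.0067,0],
    [0.0019,0.0067,0],
    [0.0019,0.0067,0],
    [0.0019,0.0067,0],
    [0.0019,0.0067,0],
    [0.0016,0.0058,0],
    [0.001,0.0037,0],
    [0,0,0]
  ],
  "delta_rot": [
    [0,0,0],
    [0,0,0],
    [0,0,0],
    [0,0,0],
    [0,0,0],
    [0,0,0],
    [0,0,0],
    [0,0,0],
    [0,0,0],
    [0,0,0],
    [0,0,0],
    [0,0,0]
  ]
}}

```text
clock: 8.0
position: [0.5122, -0.0095, 0.0144]
ee_rot: [-0.183, 0.756, 0.578, 0.247]
contact_force: [-0.3, -0.1, 0.0]
width: 0.0241
gripper_force: 0.0
```

```bash
python3 chk.py "[.52,.017]" c5
```

```text
8.0 [ 0.5122 -0.0095  0.0144] [-0.3  -0.08  0.03]
264 bottle [0.5196 0.016 ] stall frame x,-y -0.018 -0.0002 tcp -0.0445 -0.0005 lean [-0.0001  0.0024  0.0296]
```

View pics/c5.png

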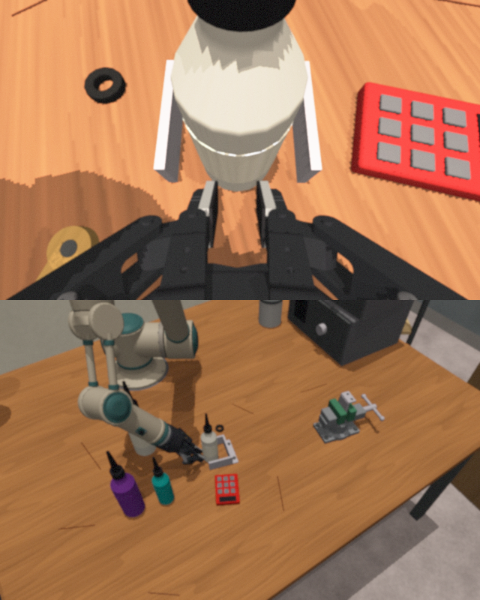

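The bottle stands centred in the stall mouth (240,110 in the wrist view, walls at 165/310). The pawl, grommet and keypad are untouched. About 29 mm to go.

Request:
{"method": "send_rows", "body": {
  "xyz": [
    [0.0008,0.0029,0],
    [0.0011,0.0039,0],
    [0.0011,0.0039,0],
    [0.0011,0.0039,0],
    [0.0011,0.0039,0],
    [0.0008,0.0029,0],
    [0.0005,0.0019,0],
    [0.0005,0.0019,0],
    [0,0,0],
    [0,0,0]
  ],
  "delta_rot": [
    [0,0,0],
    [0,0,0],
    [0,0,0],
    [0,0,0],
    [0,0,0],
    [0,0,0],
    [0,0,0],
    [0,0,0],
    [0,0,0],
    [0,0,0]
  ]
}}

```text
clock: 9.1
position: [0.5192, 0.0152, 0.0144]
ee_rot: [-0.183, 0.756, 0.578, 0.247]
contact_force: [0.5, -0.3, -0.5]
width: 0.024
gripper_force: 0.1
```

```bash
python3 chk.py "[.527,.042]" c6
```

```text
9.1 [0.5192 0.0152 0.0144] [ 0.45 -0.3  -0.46]
280 bottle [0.5265 0.0406] stall frame x,-y 0.0075 -0.0001 tcp -0.0189 -0.0004 lean [-0.002  -0.0016  0.03  ]
```

Request:
{"method": "send_rows", "body": {
  "xyz": [
    [0.0003,0.001,0],
    [0.0003,0.001,0],
    [0.0003,0.001,0],
    [0,0,0],
    [0,0,0]
  ],
  "delta_rot": [
    [0,0,0],
    [0,0,0],
    [0,0,0],
    [0,0,0],
    [0,0,0]
  ]
}}

```text
clock: 9.7
position: [0.5202, 0.0179, 0.0143]
ee_rot: [-0.183, 0.756, 0.578, 0.247]
contact_force: [0.1, -0.8, -0.3]
width: 0.0242
gripper_force: 0.5
```

Request:
{"method": "send_rows", "body": {
  "xyz": [
    [0.0003,0.001,0],
    [0,0,0],
    [0,0,0]
  ],
  "delta_rot": [
    [0,0,0],
    [0,0,0],
    [0,0,0]
  ]
}}

```text
clock: 10.0
position: [0.5205, 0.0186, 0.0142]
ee_rot: [-0.182, 0.756, 0.578, 0.247]
contact_force: [-1.3, -3.2, 0.6]
width: 0.0239
gripper_force: 1.7
```

```bash
python3 chk.py "[.527,.044]" c7
```

```text
10.0 [0.5205 0.0186 0.0142] [-1.33 -3.21  0.65]
284 bottle [0.5277 0.0435] stall frame x,-y 0.0106 0.0003 tcp -0.0153 0.0 lean [-0.0014  0.0004  0.0292]
```

Request:
{"method": "send_rows", "body": {
  "xyz": [
    [0.0002,0.0008,0],
    [0,0,0],
    [0,0,0]
  ],
  "delta_rot": [
    [0,0,0],
    [0,0,0],
    [0,0,0]
  ]
}}

```text
clock: 10.4
position: [0.5207, 0.0188, 0.0142]
ee_rot: [-0.182, 0.756, 0.578, 0.247]
contact_force: [-2.7, -6.3, 2.8]
width: 0.024
gripper_force: 3.3
```

The resisting force is rising and the bottle has stopped, so it is against the wall. I'll back off along -u and then check.

Request:
{"method": "send_rows", "body": {
  "xyz": [
    [-0.0005,-0.002,0],
    [-0.0011,-0.0039,0],
    [-0.002,-0.007,0],
    [-0.004,-0.0145,0],
    [-0.005,-0.019,0],
    [-0.005,-0.019,0],
    [-0.004,-0.0145,0],
    [0,0,0],
    [0,0,0],
    [0,0,0]
  ],
  "delta_rot": [
    [0,0,0],
    [0,0,0],
    [0,0,0],
    [0,0,0],
    [0,0,0],
    [0,0,0],
    [0,0,0],
    [0,0,0],
    [0,0,0],
    [0,0,0]
  ]
}}

```text
clock: 11.4
position: [0.4988, -0.0595, 0.0144]
ee_rot: [-0.183, 0.756, 0.578, 0.247]
contact_force: [0.4, 0.7, -0.4]
width: 0.0242
gripper_force: 0.0
```

```bash
python3 chk.py "[.527,.044]" c8; python3 - <<'E'
from h import *
im=viewer.get_image("top");save(im,"t8")
E
```

```text
11.4 [ 0.4988 -0.0595  0.0144] [ 0.39  0.72 -0.45]
281 bottle [0.5275 0.0433] stall frame x,-y 0.0104 0.0001 tcp -0.0962 -0.0 lean [-0.0028 -0.0014  0.0295]
```

View pics/c8.png

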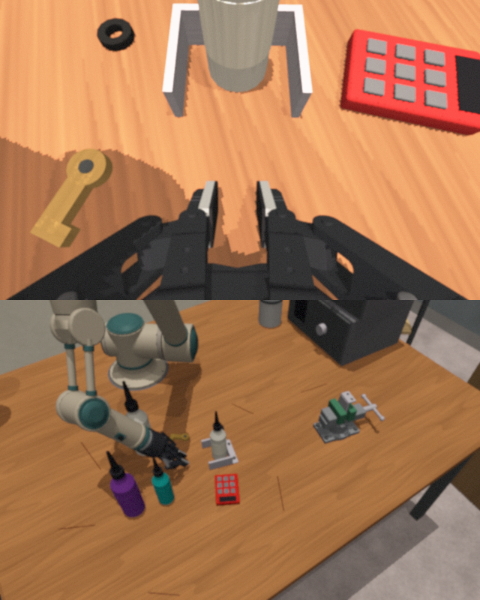

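View pics/t8.png

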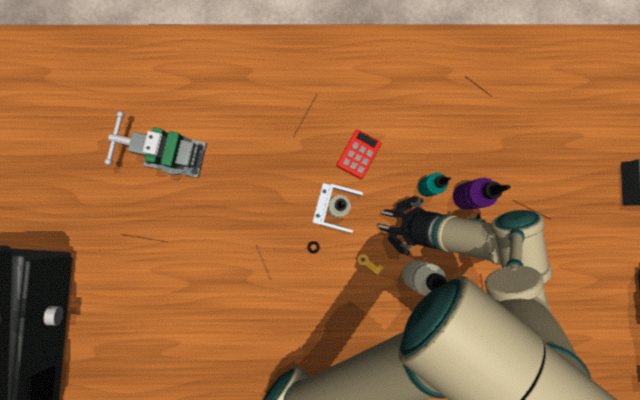

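The bottle stands upright against the stall's back wall (top view 340,205), and the bystanders and look-alikes are where they were. The robot is clear, so I'm handing in.

```bash
python3 -c "
from rig import order;print(order.sign_off())"
```

```text
the job is handed in; nothing more can be done
None
```

The small white oiler was pushed upright into the stall until it stood against the back wall, the keypad, pawl, grommet and look-alikes are where they lay, and the job was handed in at about 11.5 s.

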